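# Earth the fingertips, then try the pump's lid switch

## Task

Check the lid switch of the opened suction pump: first earth the fingertips by lightly touching the stud on top of the round steel earthing puck, then gently press the lid switch, the one with the wide round cap, all the way down, keep it down for about a second and let it come back up. Leave the pump's other three switches untouched, lift and carry nothing, do not shove the puck about, disturb none of the loose things around, and withdraw clear at the end.

Things in the scene. Friction and masses are not known exactly. Their poses are not given: they have to be found in the camera images.
- earth: Loose round steel earthing puck, 52 mm diameter, 22 mm high, about 0.3 to 0.45 kg, with a round stud standing up from the middle of its top. Origin: centre of its underside, on the table; z up.
- earth_stud: The puck's sprung steel contact stud, 16 mm diameter, flat top 36 mm above the table (14 mm above the puck). It sinks up to 5 mm: about 1 N starts it, about 3.5 N takes it to its stop. This body's origin is the centre of the puck's underside while the stud is up.
- earth_top (a point): Centre of the stud's top face, 36 mm above the table.
- pump: Opened suction pump, fixed: white shell 240 x 240 mm with a 50 mm high rim, a grey switch deck (170 mm along x, 150 mm along y, centred 37 mm to -y of the origin, top 35 mm high) carrying four white sprung switches in a square grid 68 mm apart, a steel motor (top 54 mm high) on the +y side, and a blue lid hinged open on the +y edge, leaning outward to about 0.20 m high. Origin: centre of the underside; z up.
- lid_switch (a joint): The lid switch: the one with the wide round cap (mushroom head), 32 mm diameter, its flat top 69 mm above the table when up. It may be at any of the four grid places. Its cap is sprung up: about 1 N starts it moving and about 4 N takes it to the hard stop at 7 mm. Joint value = how far it is pressed, m: 0 up, 0.007 fully down.
- lid_switch_top (a point): Centre of the top face of the lid switch's round cap; it moves down with the cap.
- lid_switch_base: Fixed black housing of the lid switch, 26 x 26 x 14 mm, on the pump's grey deck; origin at the centre of its underside, 35 mm above the table, x and y as the pump's, z up. It carries the cap, whose top is 34 mm above this origin when up.
- rod_switch (a joint): A switch to leave alone: thin round cap, 12 mm diameter, top 69 mm above the table. Its cap is sprung up: about 1 N starts it moving and about 4 N takes it to the hard stop at 7 mm. Joint value = how far it is pressed, m: 0 up, 0.007 fully down.
- rod_switch_base: Fixed black housing of the rod switch, 26 x 26 x 14 mm, on the pump's grey deck; origin at the centre of its underside, 35 mm above the table, x and y as the pump's, z up. It carries the cap, whose top is 34 mm above this origin when up.
- square_switch (a joint): A switch to leave alone: square cap, 24 x 24 mm, top 69 mm above the table. Its cap is sprung up: about 1 N starts it moving and about 4 N takes it to the hard stop at 7 mm. Joint value = how far it is pressed, m: 0 up, 0.007 fully down.
- square_switch_base: Fixed black housing of the square switch, 26 x 26 x 14 mm, on the pump's grey deck; origin at the centre of its underside, 35 mm above the table, x and y as the pump's, z up. It carries the cap, whose top is 34 mm above this origin when up.
- bar_switch (a joint): A switch to leave alone: oblong cap, 36 x 11 mm, long along the pump's x, top 69 mm above the table. Its cap is sprung up: about 1 N starts it moving and about 4 N takes it to the hard stop at 7 mm. Joint value = how far it is pressed, m: 0 up, 0.007 fully down.
- bar_switch_base: Fixed black housing of the bar switch, 26 x 26 x 14 mm, on the pump's grey deck; origin at the centre of its underside, 35 mm above the table, x and y as the pump's, z up. It carries the cap, whose top is 34 mm above this origin when up.
- gauge_block: Loose plain square steel block, 45 x 45 x 22 mm, no stud; a bystander. Origin: centre of underside.
- solder_spool: Loose solder spool standing on end, 54 mm diameter, 44 mm high; a bystander. Origin: centre of underside.
- battery: Loose black battery block, 60 x 40 x 30 mm, lying in the pump's shell beside the deck; a bystander. Origin: centre of underside, 5 mm above the table.
- screw_dish: Loose steel dish, 70 mm diameter, 22 mm high; a bystander. Origin: centre of underside.
- screwdriver: Loose screwdriver, 160 mm long, lying flat; a bystander.
- meter: Loose yellow hand meter lying flat, 150 x 75 x 38 mm; a bystander. Origin: centre of underside.
- adapter: Loose black power adapter, 80 x 50 x 30 mm; a bystander. Origin: centre of underside.
There are look-alikes about, which are no part of the job. What is shaped like the earth but yellow is not meant.

How it is judged:
On the way, in this order (a step that is already met when the one before it is completed fails the run):
1. the fingertips touch the earthing puck's stud (contact force between the fingers and earth_stud above 0.4 N), for 0.1 s.
2. the fingertips press the lid switch fully down and keep it there for most of a second (value of joint lid_switch above 0.005 m and contact force between the fingers and lid_switch_base above 0.5 N), for 0.7 s.
3. the lid switch is let up again (value of joint lid_switch below 0.001 m), for 0.1 s.
At the end, for the whole second after the job is handed in: After the stud was touched and the lid switch was then pressed at least 5 mm of its 7 mm for 0.7 s, all four switches are up (within 1 mm), the puck stands upright within 15 mm of where it was, and every loose bystander is within 15 mm of where it was (value of joint each of lid_switch, rod_switch, square_switch, bar_switch below 0.001 m and distance of each of gauge_block, solder_spool, battery, screw_dish, screwdriver, meter, adapter, earth from where it was at the start of the episode below 0.015 m and angle between earth's own z axis and vertical below 0.1 rad and linear speed of earth below 0.02 m/s).
It fails at once if another switch of the pump is touched (value of joint any of rod_switch, square_switch, bar_switch above 0.001 m or contact force between any of the fingers, the arm and rod_switch_base above 0.5 N or contact force between any of the fingers, the arm and square_switch_base above 0.5 N or contact force between any of the fingers, the arm and bar_switch_base above 0.5 N).
It fails at once if the puck is pushed about, lifted or tipped (more than 15 mm, 5 mm up, 0.2 rad) (distance of earth from where it was at the start of the episode above 0.015 m or height (world z) of earth above 0.005 m or angle between earth's own z axis and vertical above 0.2 rad).
It fails at once if the stud or the lid switch is pressed hard (over 25 N) (contact force between the fingers and earth above 25 N or contact force between the fingers and lid_switch_base above 25 N).
It fails at once if a loose bystander is moved by more than 15 mm (distance of any of gauge_block, solder_spool, battery, screw_dish, screwdriver, meter, adapter from where it was at the start of the episode above 0.015 m).
It also fails if it takes over 35 s, if anything falls off the work surface, if the arm or the gripper's body presses on something with over 40 N, if the wrist force passes 120 N, or if a joint passes its speed limit or range.

## Robot

A 7-joint arm with a two-finger parallel gripper is mounted at the origin on the work surface. World frame = base frame: x ahead of the robot, y to its left, z up, the work surface at z = 0. Lengths are in m, angles in rad, forces in N, time in s.
With the tool pointing down it reaches from about 0.375 to 0.925 m from the base axis. Payload 3.1 kg.
Tool frame: the origin (TCP) lies at the very end of the fingers, on their centre line; the grasp point (between the pads) lies env.pinch_z behind it (env.pinch_z is the distance from the TCP to the grasp point, in m); z points along the fingers, y is the direction in which the jaws open and shut (so a half turn about z gives the same grasp; the last joint's range is limited). The gripper opens to 85 mm and grips with 20 to 120 N. Pads are 22 mm wide; open, the fingers measure 114 mm over their backs; the gripper's body (76 mm by 85 mm) begins 54 mm behind the grasp point. The pads swing forward as they close: fully open they stand 13 mm farther back than shut.
Start: joints at [-0.098, 0.383, 0.044, 1.598, -0.018, 1.161, -0.05], TCP at [0.65, 0, 0.194] pointing down, gripper open.
Joint ranges: [-2.61, 2.61], [-0.41, 2.15], [-1.48, 1.57], [0, 2.5], [-1.57, 4.71], [0.05, 1.97], [-2.85, 2.85]. Speed limits (rad/s): [2.79, 2.79, 3.14, 3.14, 3.14, 3.14, 3.14].

## Interface

Orientations are given as a unit quaternion [w, x, y, z].
In Python, from cell import env gives the robot as it stands.
- The arm moves only by the tool step_arm, never from a script. Its argument "motion" is a list of rows, each an object with "claw": the finger opening in m, from 0 to 0.0854; "translation": the shift along the tool's x, y, z in m, a list of three; "angular": the turn, a rotation vector about the tool's x, y, z in rad, a list of three. In form: [{"claw": claw, "translation": [tx, ty, tz], "angular": [rx, ry, rz]}, ...]. A call has 1 to 10 rows; each row is the pose to reach, as a shift and turn from the pose commanded when the call began, along the tool's axes at that moment; what a row does not reach only later rows make up. A row lasts 1/10 s, in which the tool goes at most 50 mm and 8.59 degrees, less where a joint would pass 70% of its speed; a pose out of reach is approached as far as the arm can. A call with a gripper value outside its range is refused whole. The fingers move at their own pace and stop on an object; "grip_force" is the grip in N (left out, the last holds). Time passes only in rows, so rows that repeat a pose let the fingers close. It gives the time, the measured TCP pose, the force and the opening at its end, in the units of the state.
- env.sense(): the state, without advancing time (a new reading comes with each control period).
- env.grab_frame(name): name is "scene" or "side" or "wrist"; returns the picture (480x640x3 uint8, red, green, blue); there is no depth.
- env.calibration(name): a dict with "fx", "fy", "cx", "cy" (pixels), "pose" (4x4, takes a point from camera to world coordinates). Camera axes: x right, y down, z forward; pixel columns grow to the right and rows downward; lengths in m; the calibration is good to about 2 mm. A picture is of the moment at which its call begins: read the wrist's pose just before it. calibration takes no time and is no camera call; for the wrist camera it gives the pose at the moment of the call.
- env.finish_job(): hands the job in, once; it reports no verdict.
The state is a dict: "clock": time; "q": joint angles; "qvel": joint speeds; "tau": joint torques, N m; "position": TCP position; "tcp_rot": TCP orientation; "contact_force": force on the tool from outside, world axes, zero at the start; "moment": the same for the moment, N m; "opening": opening from 0.0 (shut) to 1.0 (fully open).
Only numpy, scipy, OpenCV 4.12 (cv2) and the standard library are available. Lean on these libraries where they do the work, as an engineer would, in place of code of your own. Each camera call takes 0.05 s, during which the arm holds its last target.

## Working session

There is one attempt and no reset: what is moved stays moved. The work goes in short steps, Python scripts to look and compute and a tool call to move; the robot and the scene stay as the last step left them, time stands still between calls to the robot, and variables do not carry over. Pictures are saved under pics/ and viewed, and the job is handed in when it is done.

Besides the shell and the picture viewer there is one more tool, called after "Request:" in YAML: its name, and indented under it one key for each argument. step_arm: Moves the arm, as the interface text tells. Its arguments: {"type":"object","properties":{"motion":{"type":"array","items":{"type":"object","properties":{"claw":{"type":"number"},"translation":{"type":"array","items":{"type":"number"}},"angular":{"type":"array","items":{"type":"number"}}}}},"grip_force":{"type":"number"}},"required":["motion"]}

```bash
mkdir -p pics
python3 - <<'E'
from cell import env
import cv2
for n in ["scene","side","wrist"]:
    c=env.calibration(n); im=env.grab_frame(n)
    cv2.imwrite(f"pics/{n}0.png",im[:,:,::-1])
    print(n,c["fx"],c["cx"],c["cy"],c["pose"].round(4).tolist() if hasattr(c["pose"],"round") else c["pose"])
s=env.sense();print(s,env.pinch_z)
E
```

```text
scene 471.45707283370723 314.1839340595229 245.8055987009712 [[-0.3148, 0.7991, -0.5121, 0.994], [0.9491, 0.2675, -0.166, 0.021], [0.0044, -0.5384, -0.8427, 0.8214], [0.0, 0.0, 0.0, 1.0]]
side 559.8054769842993 320.5875739546249 246.49220782949408 [[-0.9114, -0.2817, 0.3001, 0.2477], [-0.4111, 0.6603, -0.6286, 0.5391], [-0.0211, -0.6962, -0.7175, 0.7915], [0.0, 0.0, 0.0, 1.0]]
wrist 397.51987652769094 320.2549320025579 245.96743177256758 [[1.0, 0.0009, -0.0034, 0.6496], [-0.0, -0.9625, -0.2714, 0.0686], [-0.0035, 0.2714, -0.9625, 0.3739], [0.0, 0.0, 0.0, 1.0]]
{'clock': 0.15, 'q': array([-0.09781369,  0.38365407,  0.04383443,  1.59920613, -0.01795287,
        1.16120137, -0.04990259]), 'qvel': array([-0.00119102, -0.00291501,  0.00025   , -0.00466684,  0.00128058,
        0.00053183, -0.00108244]), 'tau': array([ 2.19941270e-03, -4.34053266e+01,  1.02680024e+00, -2.49981201e+01,
        1.06983635e-02,  7.30535554e-03,  3.91670756e-05]), 'position': array([6.49185710e-01, 3.15037733e-05, 1.93174574e-01]), 'tcp_rot': array([-0.00071506,  0.70707976,  0.70713304, -0.00075332]), 'contact_force': array([ 0.96717569, -0.21034664, -0.19257438]), 'moment': array([ 0.03456652, -0.01260166, -0.01592545]), 'opening': 1.0022527912994958} 0.0187
```

View pics/scene0.png

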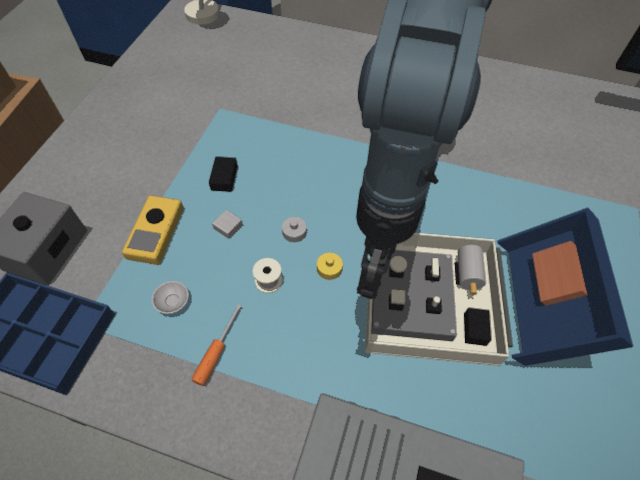

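View pics/side0.png

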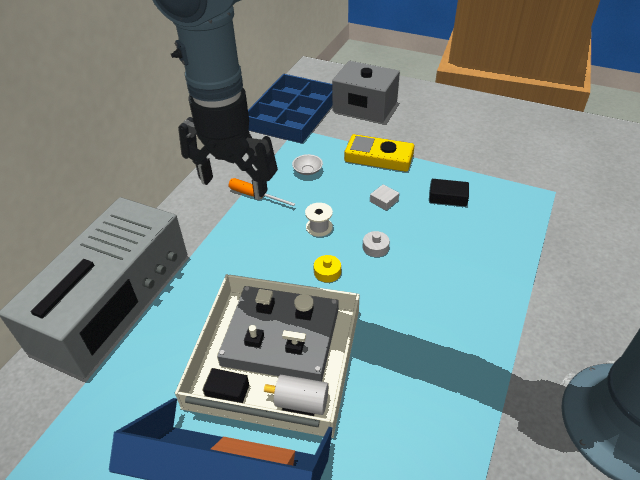

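View pics/wrist0.png

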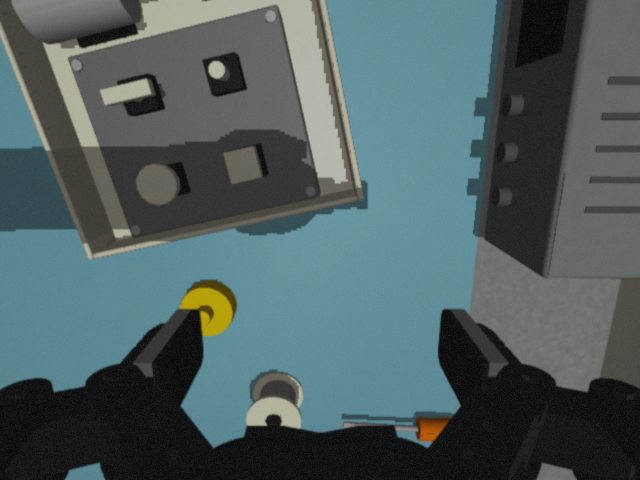

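The scene view shows the grey stud puck at about (294,228), with the yellow look-alike at (330,265). In the side view the puck is at about (376,242). The round lid cap is at wrist (157,184), scene (398,265) and side (304,304). Next I'll zoom in and measure these.

```bash
cat > h.py <<'E'
import numpy as np, cv2
from cell import env
def ray(c,u,v):
    P=np.array(c["pose"]); d=P[:3,:3]@np.array([(u-c["cx"])/c["fx"],(v-c["cy"])/c["fy"],1]); return P[:3,3],d
def plane(c,u,v,z):
    o,d=ray(c,u,v); return o+d*(z-o[2])/d[2]
def proj(c,p):
    P=np.array(c["pose"]); q=P[:3,:3].T@(np.array(p)-P[:3,3]); return c["fx"]*q[0]/q[2]+c["cx"],c["fy"]*q[1]/q[2]+c["cy"]
E
python3 - <<'E'
from h import *
A=cv2.imread("pics/scene0.png");B=cv2.imread("pics/side0.png");W=cv2.imread("pics/wrist0.png")
def z(I,u,v,r=30): return cv2.resize(I[v-r:v+r,u-r:u+r],(300,300),interpolation=cv2.INTER_CUBIC)
cv2.imwrite("pics/zoom.png",np.vstack([np.hstack([z(A,294,229),z(B,376,243)]),np.hstack([z(A,398,266),z(B,304,305)])]))
for n,pts in {"scene":[(294,226)],"side":[(376,237)]}.items():
    for p in pts: print(n,plane(env.calibration(n),*p,.036).round(4))
print(plane(env.calibration("scene"),398,265,.069),plane(env.calibration("side"),304,303,.069),plane(env.calibration("wrist"),157,184,.069))
E
```

```text
scene [ 0.4844 -0.1876  0.036 ]
side [ 0.4768 -0.1872  0.036 ]
[0.52753422 0.0328505  0.069     ] [0.52182376 0.03453059 0.069     ] [0.52385482 0.03168622 0.069     ]
```

View pics/zoom.png

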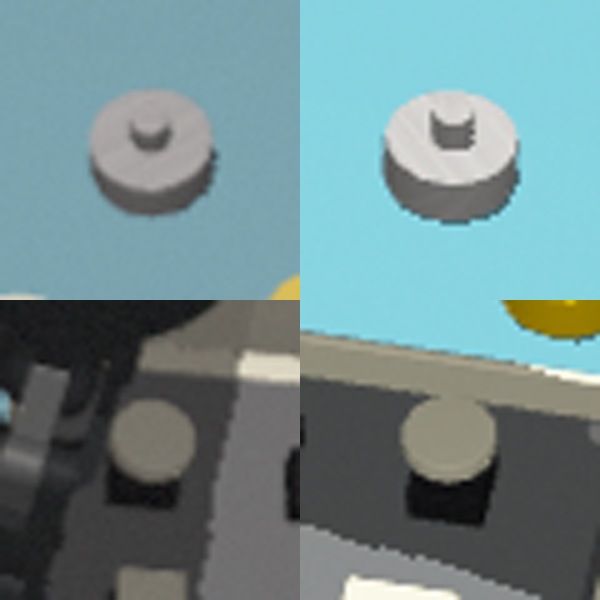

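Run:
```python
from h import *
C={n:env.calibration(n) for n in("scene","side","wrist")}
print(plane(C["scene"],294.2,224.2,.036),plane(C["side"],376.3,234,.036))
print(plane(C["scene"],398.2,264,.069),plane(C["side"],303.6,302.4,.069),plane(C["wrist"],157,184,.069))
# checks: puck disc edges at z=.022 (scene zoom center 151,139 / side 152,138)
print(plane(C["scene"],294.0,226.6,.022),plane(C["side"],376.2,240.4,.022))
```

```text
[ 0.48007217 -0.18876269  0.036     ] [ 0.47913544 -0.19505534  0.036     ]
[0.5253209  0.03272244 0.069     ] [0.52296474 0.03366189 0.069     ] [0.52385482 0.03168622 0.069     ]
[ 0.47674977 -0.19085412  0.022     ] [ 0.47748687 -0.19206908  0.022     ]
```

Request:
step_arm:
  motion:
    - {"claw": 0, "translation": [-0.03, -0.027, 0], "angular": [0, 0, 0]}
    - {"claw": 0, "translation": [-0.06, -0.054, 0], "angular": [0, 0, 0]}
    - {"claw": 0, "translation": [-0.09, -0.081, 0], "angular": [0, 0, 0]}
    - {"claw": 0, "translation": [-0.12, -0.107, 0.02], "angular": [0, 0, 0]}
    - {"claw": 0, "translation": [-0.15, -0.134, 0.04], "angular": [0, 0, 0]}
    - {"claw": 0, "translation": [-0.175, -0.157, 0.06], "angular": [0, 0, 0]}
    - {"claw": 0, "translation": [-0.191, -0.171, 0.09], "angular": [0, 0, 0]}
    - {"claw": 0, "translation": [-0.191, -0.171, 0.09], "angular": [0, 0, 0]}
    - {"claw": 0, "translation": [-0.191, -0.171, 0.09], "angular": [0, 0, 0]}
    - {"claw": 0, "translation": [-0.191, -0.171, 0.09], "angular": [0, 0, 0]}

```text
clock: 1.15
position: [0.4813, -0.1899, 0.1055]
tcp_rot: [0.001, 0.706, 0.708, 0.001]
contact_force: [0.6, 0.1, 0.5]
opening: 0.002
```

Run:
```python
from h import *
s=env.sense();print(s["clock"],s["position"],s["tcp_rot"],s["contact_force"],s["opening"])
cs={n:env.calibration(n) for n in("scene","side","wrist")}
I={n:env.grab_frame(n)[:,:,::-1] for n in cs}
cv2.imwrite("pics/w1.png",I["wrist"])
def z(I,u,v,r=50): return cv2.resize(I[v-r:v+r,u-r:u+r],(400,400),interpolation=cv2.INTER_CUBIC)
cv2.imwrite("pics/z1.png",np.hstack([z(I["scene"],294,215),z(I["side"],376,225)]))
for n in cs: print(n,proj(cs[n],s["position"]),proj(cs[n],[.4785,-.191,.036]))
```

```text
1.15 [ 0.48128507 -0.18986987  0.10548439] [0.00101113 0.70630669 0.70790451 0.00102075] [0.61349564 0.06603915 0.49441652] 0.002012743605262854
scene (np.float64(292.30018393034095), np.float64(203.5621896749737)) (np.float64(293.42562176605657), np.float64(223.31654846774805))
side (np.float64(376.1153742347666), np.float64(208.3659838141407)) (np.float64(375.87356661711567), np.float64(235.4622099629338))
wrist (np.float64(320.4191042572628), np.float64(280.8069446778915)) (np.float64(315.92123311366134), np.float64(244.62310312538784))
```

View pics/w1.png

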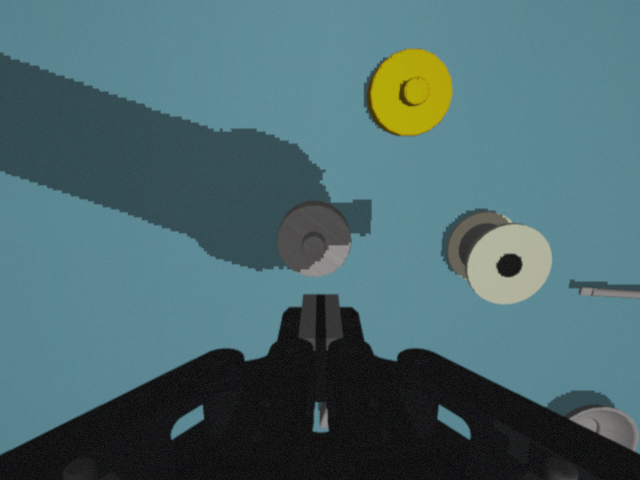

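View pics/z1.png

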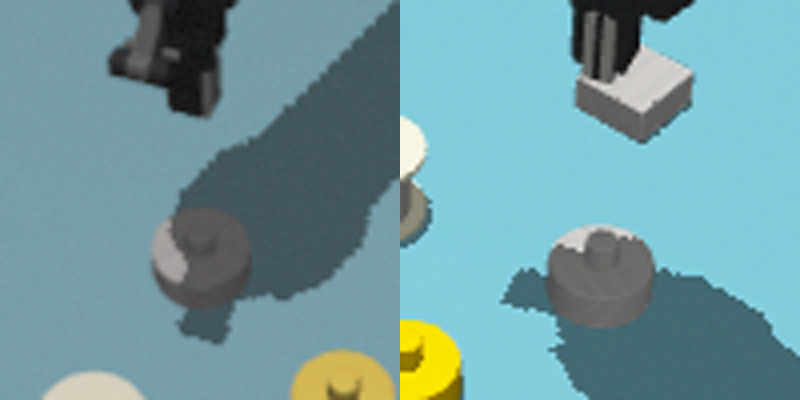

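The wrist view puts the steel stud at (314,243), against a predicted (316,245), so it agrees to about 1.5 mm. Now I'll descend to just above the stud.

Request:
step_arm:
  motion:
    - {"claw": 0, "translation": [-0.001, -0.001, 0.03], "angular": [0, 0, 0]}
    - {"claw": 0, "translation": [-0.001, -0.001, 0.05], "angular": [0, 0, 0]}
    - {"claw": 0, "translation": [-0.001, -0.001, 0.057], "angular": [0, 0, 0]}
    - {"claw": 0, "translation": [-0.001, -0.001, 0.057], "angular": [0, 0, 0]}
    - {"claw": 0, "translation": [-0.001, -0.001, 0.057], "angular": [0, 0, 0]}

```text
clock: 1.8
position: [0.4793, -0.192, 0.0483]
tcp_rot: [0.001, 0.707, 0.707, 0.0]
contact_force: [-0.2, -0.0, 0.4]
opening: -0.003
```

Run:
```python
from h import *
s=env.sense();print(s["clock"],s["position"],s["contact_force"])
I={n:env.grab_frame(n)[:,:,::-1] for n in("scene","side","wrist")}
def z(I,u,v,r=40): return cv2.resize(I[v-r:v+r,u-r:u+r],(400,400),interpolation=cv2.INTER_CUBIC)
cv2.imwrite("pics/z2.png",np.hstack([z(I["scene"],294,220),z(I["side"],376,230)]))
```

```text
1.8 [ 0.4792701  -0.19198408  0.04825404] [-0.1955497  -0.01928312  0.38198433]
```

View pics/z2.png

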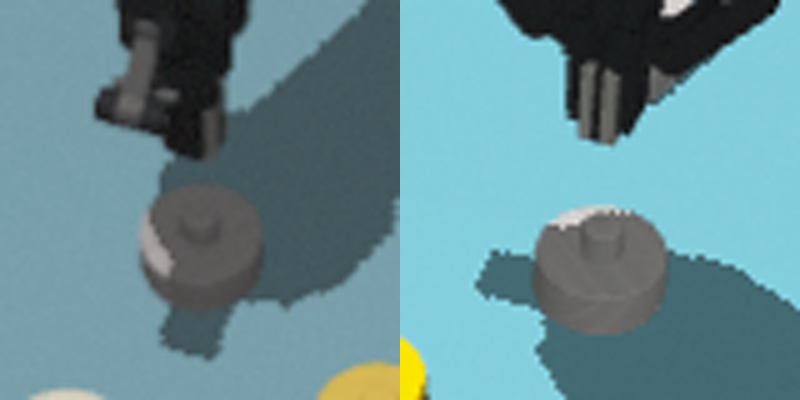

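Run:
```python
from h import *
s=env.sense();print(s["position"])
for n in("scene","side"): print(proj(env.calibration(n),s["position"]))
def tri(a,b):
    M=np.zeros((3,3));r=np.zeros(3)
    for n,p in(("scene",a),("side",b)):
        o,d=ray(env.calibration(n),*p);d/=np.linalg.norm(d);Q=np.eye(3)-np.outer(d,d);M+=Q;r+=Q@o
    return np.linalg.solve(M,r)
print(tri((293,211),(376,216)), tri((294.2,224.2),(376.3,234.2)))
```

```text
[ 0.47931712 -0.19226557  0.04854224]
(np.float64(292.49377723342496), np.float64(219.86766712509052))
(np.float64(376.02986418349593), np.float64(230.21611936477427))
[ 0.48172556 -0.18989823  0.08480594] [ 0.47923266 -0.19021042  0.03766057]
```

The camera puts the visible fingertip well above the reported TCP, at about z 0.08 against 0.048. I'll approach slowly, checking the force as I go, and re-measure.

Request:
step_arm:
  motion:
    - {"claw": 0, "translation": [0, 0, 0.004], "angular": [0, 0, 0]}
    - {"claw": 0, "translation": [0, 0, 0.008], "angular": [0, 0, 0]}
    - {"claw": 0, "translation": [0, 0, 0.01], "angular": [0, 0, 0]}
    - {"claw": 0, "translation": [0, 0, 0.01], "angular": [0, 0, 0]}

```text
clock: 2.35
position: [0.4774, -0.1918, 0.0367]
tcp_rot: [-0.001, 0.707, 0.707, -0.0]
contact_force: [0.0, -0.1, -0.1]
opening: -0.004
```

Run:
```python
from h import *
s=env.sense();print(s["clock"],s["position"],s["contact_force"])
I={n:env.grab_frame(n)[:,:,::-1] for n in("scene","side","wrist")}
def z(I,u,v,r=40): return cv2.resize(I[v-r:v+r,u-r:u+r],(400,400),interpolation=cv2.INTER_CUBIC)
cv2.imwrite("pics/z3.png",np.hstack([z(I["scene"],294,220),z(I["side"],376,230)]))
cv2.imwrite("pics/w3.png",I["wrist"])
for n in("scene","side","wrist"): print(n,proj(env.calibration(n),s["position"]))
```

```text
2.35 [ 0.47742469 -0.19181295  0.0366963 ] [ 0.0291985  -0.06393009 -0.14370272]
scene (np.float64(293.2168406819723), np.float64(222.60685150977298))
side (np.float64(376.56957003855894), np.float64(235.08298055467301))
wrist (np.float64(319.28579803005874), np.float64(280.1107280144335))
```

View pics/z3.png

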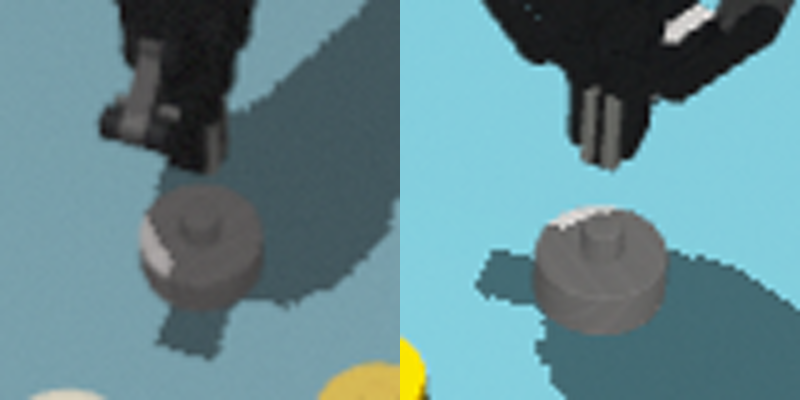

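View pics/w3.png

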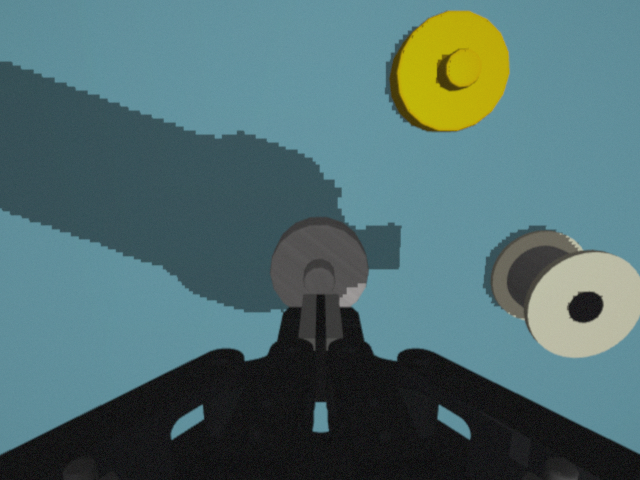

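The reported TCP is at stud height, but the images still show a clear gap of about 25 mm and there is no contact force. The fingers end short of the nominal TCP, so I'll continue in small guarded steps.

Request:
step_arm:
  motion:
    - {"claw": 0, "translation": [0, 0, 0.003], "angular": [0, 0, 0]}
    - {"claw": 0, "translation": [0, 0, 0.006], "angular": [0, 0, 0]}
    - {"claw": 0, "translation": [0, 0, 0.009], "angular": [0, 0, 0]}
    - {"claw": 0, "translation": [0, 0, 0.012], "angular": [0, 0, 0]}
    - {"claw": 0, "translation": [0, 0, 0.012], "angular": [0, 0, 0]}

```text
clock: 3.0
position: [0.4774, -0.1918, 0.0246]
tcp_rot: [-0.001, 0.707, 0.707, -0.0]
contact_force: [0.2, -0.1, -0.4]
opening: 0.002
```

Run:
```python
from h import *
s=env.sense();print(s["clock"],s["position"],s["contact_force"])
I={n:env.grab_frame(n)[:,:,::-1] for n in("scene","side")}
def z(I,u,v,r=40): return cv2.resize(I[v-r:v+r,u-r:u+r],(400,400),interpolation=cv2.INTER_CUBIC)
cv2.imwrite("pics/z4.png",np.hstack([z(I["scene"],294,220),z(I["side"],376,230)]))
```

```text
3.0 [ 0.4774349  -0.19179075  0.02461776] [ 0.16518308 -0.10111323 -0.3563826 ]
```

View pics/z4.png

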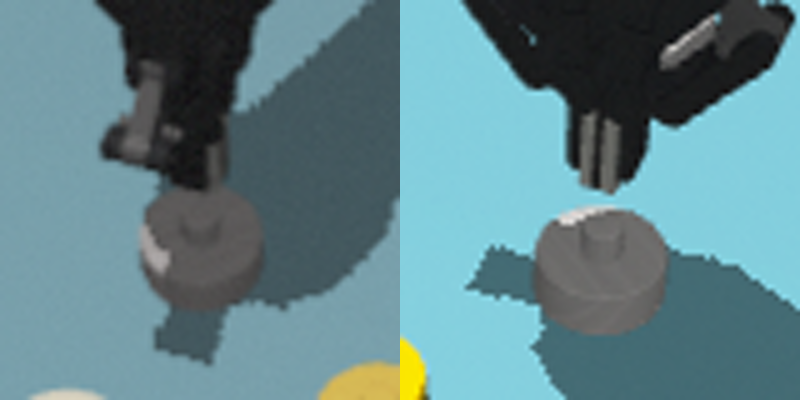

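Run:
```python
from h import *
def tri(a,b):
    M=np.zeros((3,3));r=np.zeros(3);L=[]
    for n,p in(("scene",a),("side",b)):
        o,d=ray(env.calibration(n),*p);d/=np.linalg.norm(d);Q=np.eye(3)-np.outer(d,d);M+=Q;r+=Q@o;L.append((Q,o))
    x=np.linalg.solve(M,r);return x,[np.linalg.norm(Q@(x-o)) for Q,o in L]
print(tri((296,217.4),(376,227.6)))
# vertical guess: expected pixels of tip's +y edge for several heights at measured tool xy
for h in(.04,.05,.06):
  print(h,[np.round(proj(env.calibration(n),[.4774,-.1918+.011,h]),1).tolist() for n in("scene","side")])
```

```text
(array([ 0.4784425 , -0.18536989,  0.06070164]), [np.float64(0.0012450515445283767), np.float64(0.001245051544528312)])
0.04 [[298.3, 223.1], [374.6, 237.6]]
0.05 [[298.2, 220.2], [374.9, 233.9]]
0.06 [[298.0, 217.3], [375.2, 230.0]]
```

The triangulated tip is at z ≈ 0.060 and (0.478, -0.19), so it is laterally aligned with about 22 mm left to go. I'll continue down.

Request:
step_arm:
  motion:
    - {"claw": 0, "translation": [0, 0, 0.003], "angular": [0, 0, 0]}
    - {"claw": 0, "translation": [0, 0, 0.006], "angular": [0, 0, 0]}
    - {"claw": 0, "translation": [0, 0, 0.009], "angular": [0, 0, 0]}
    - {"claw": 0, "translation": [0, 0, 0.011], "angular": [0, 0, 0]}
    - {"claw": 0, "translation": [0, 0, 0.011], "angular": [0, 0, 0]}

```text
clock: 3.6
position: [0.4776, -0.1918, 0.0138]
tcp_rot: [-0.0, 0.707, 0.707, -0.0]
contact_force: [0.1, 0.7, 0.1]
opening: 0.002
```

Run:
```python
from h import *
s=env.sense();print(s["clock"],s["position"],s["contact_force"])
I={n:env.grab_frame(n)[:,:,::-1] for n in("scene","side")}
def z(I,u,v,r=40): return cv2.resize(I[v-r:v+r,u-r:u+r],(400,400),interpolation=cv2.INTER_CUBIC)
cv2.imwrite("pics/z5.png",np.hstack([z(I["scene"],294,220),z(I["side"],376,230)]))
```

```text
3.6 [ 0.47758474 -0.19184235  0.01381061] [0.14216006 0.73982214 0.14250533]
```

View pics/z5.png

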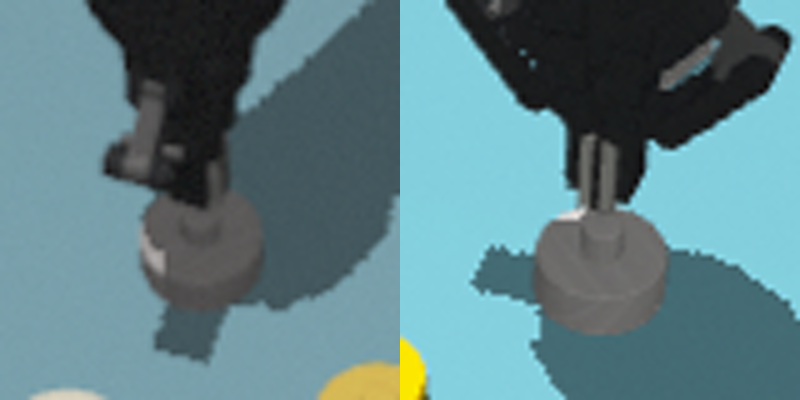

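The tip is still above the stud by roughly 10–14 mm, and it is centred on it. I'll go down in smaller steps.

Request:
step_arm:
  motion:
    - {"claw": 0, "translation": [0, 0, 0.003], "angular": [0, 0, 0]}
    - {"claw": 0, "translation": [0, 0, 0.006], "angular": [0, 0, 0]}
    - {"claw": 0, "translation": [0, 0, 0.008], "angular": [0, 0, 0]}
    - {"claw": 0, "translation": [0, 0, 0.008], "angular": [0, 0, 0]}

```text
clock: 4.1
position: [0.4776, -0.1919, 0.0058]
tcp_rot: [-0.0, 0.707, 0.707, -0.0]
contact_force: [-1.2, 0.1, -0.1]
opening: 0.001
```

Run:
```python
from h import *
s=env.sense();print(s["clock"],s["position"],s["contact_force"])
I={n:env.grab_frame(n)[:,:,::-1] for n in("scene","side")}
def z(I,u,v,r=40): return cv2.resize(I[v-r:v+r,u-r:u+r],(400,400),interpolation=cv2.INTER_CUBIC)
cv2.imwrite("pics/z6.png",np.hstack([z(I["scene"],294,220),z(I["side"],376,230)]))
```

```text
4.1 [ 0.47756898 -0.19186035  0.00582654] [-1.24355781  0.1121481  -0.10548258]
```

View pics/z6.png

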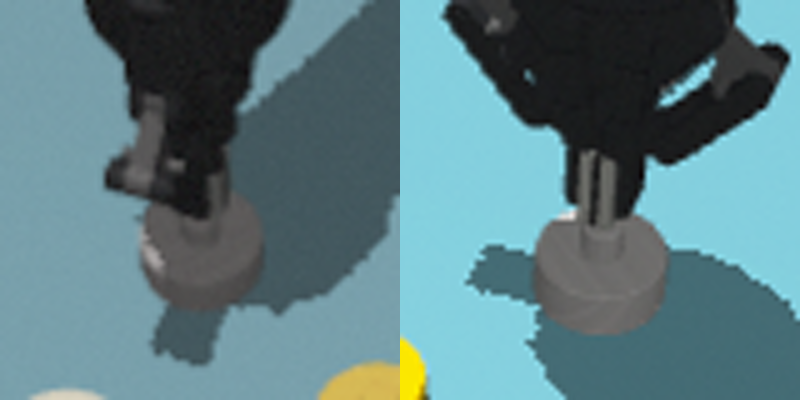

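The tip is now a few mm above the stud. I'll go down about 4 mm at 1 mm per row.

Request:
step_arm:
  motion:
    - {"claw": 0, "translation": [0, 0, 0.001], "angular": [0, 0, 0]}
    - {"claw": 0, "translation": [0, 0, 0.002], "angular": [0, 0, 0]}
    - {"claw": 0, "translation": [0, 0, 0.003], "angular": [0, 0, 0]}
    - {"claw": 0, "translation": [0, 0, 0.004], "angular": [0, 0, 0]}
    - {"claw": 0, "translation": [0, 0, 0.004], "angular": [0, 0, 0]}

```text
clock: 4.7
position: [0.4779, -0.1919, 0.0021]
tcp_rot: [-0.0, 0.707, 0.707, -0.0]
contact_force: [-0.2, 0.1, -0.1]
opening: 0.003
```

Request:
step_arm:
  motion:
    - {"claw": 0, "translation": [0, 0, 0.001], "angular": [0, 0, 0]}
    - {"claw": 0, "translation": [0, 0, 0.002], "angular": [0, 0, 0]}
    - {"claw": 0, "translation": [0, 0, 0.003], "angular": [0, 0, 0]}
    - {"claw": 0, "translation": [0, 0, 0.003], "angular": [0, 0, 0]}

```text
clock: 5.1
position: [0.478, -0.192, -0.0008]
tcp_rot: [-0.0, 0.707, 0.707, -0.0]
contact_force: [-0.4, -0.5, -0.4]
opening: -0.004
```

Run:
```python
from h import *
s=env.sense();print(s["clock"],s["position"],s["contact_force"],s["tau"].round(2))
I={n:env.grab_frame(n)[:,:,::-1] for n in("scene","side")}
def z(I,u,v,r=40): return cv2.resize(I[v-r:v+r,u-r:u+r],(400,400),interpolation=cv2.INTER_CUBIC)
cv2.imwrite("pics/z7.png",np.hstack([z(I["scene"],294,220),z(I["side"],376,230)]))
```

```text
5.1 [ 0.47801892 -0.19198301 -0.00079381] [-0.43731694 -0.53757855 -0.44851953] [-0.000e+00 -3.593e+01  1.810e+00 -1.699e+01  1.000e-02 -2.000e-02
  0.000e+00]
```

View pics/z7.png

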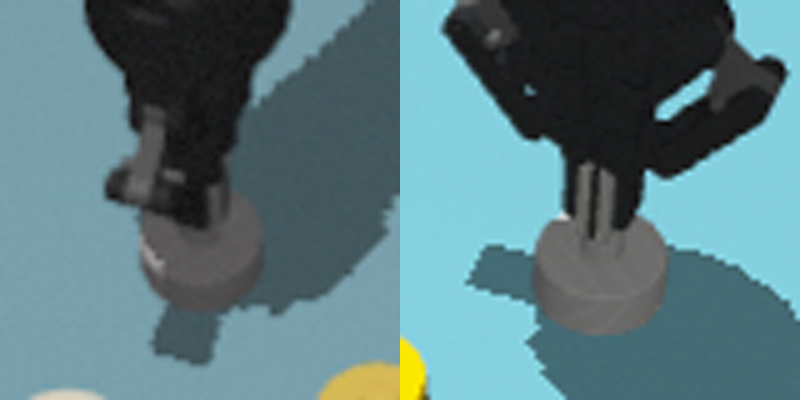

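No contact yet. The tip edge at side row 238 corresponds to z ≈ 0.038, so contact should come within about 2 mm.

Request:
step_arm:
  motion:
    - {"claw": 0, "translation": [0, 0, 0.001], "angular": [0, 0, 0]}
    - {"claw": 0, "translation": [0, 0, 0.002], "angular": [0, 0, 0]}
    - {"claw": 0, "translation": [0, 0, 0.003], "angular": [0, 0, 0]}
    - {"claw": 0, "translation": [0, 0, 0.003], "angular": [0, 0, 0]}

```text
clock: 5.6
position: [0.4781, -0.192, -0.0037]
tcp_rot: [0.0, 0.707, 0.707, 0.0]
contact_force: [-1.6, -0.4, 2.5]
opening: -0.0
```

Request:
step_arm:
  motion:
    - {"claw": 0, "translation": [0, 0, 0], "angular": [0, 0, 0]}
    - {"claw": 0, "translation": [0, 0, 0], "angular": [0, 0, 0]}

```text
clock: 5.8
position: [0.4781, -0.192, -0.0036]
tcp_rot: [0.0, 0.707, 0.707, 0.0]
contact_force: [-1.1, 0.0, 2.5]
opening: -0.0
```

Run:
```python
from h import *
s=env.sense();print(s["clock"],s["position"],s["contact_force"],s["tau"].round(2))
I={n:env.grab_frame(n)[:,:,::-1] for n in("scene","side")}
s=env.sense();print(s["contact_force"])
def z(I,u,v,r=40): return cv2.resize(I[v-r:v+r,u-r:u+r],(400,400),interpolation=cv2.INTER_CUBIC)
cv2.imwrite("pics/z8.png",np.hstack([z(I["scene"],294,220),z(I["side"],376,230)]))
```

```text
5.8 [ 0.47810382 -0.19201171 -0.00362116] [-1.10238189e+00  2.00312294e-03  2.49579963e+00] [-1.000e-02 -3.528e+01  1.780e+00 -1.670e+01  0.000e+00 -1.900e-01
  0.000e+00]
[ 0.30990288 -0.27443107  3.61262828]
```

View pics/z8.png

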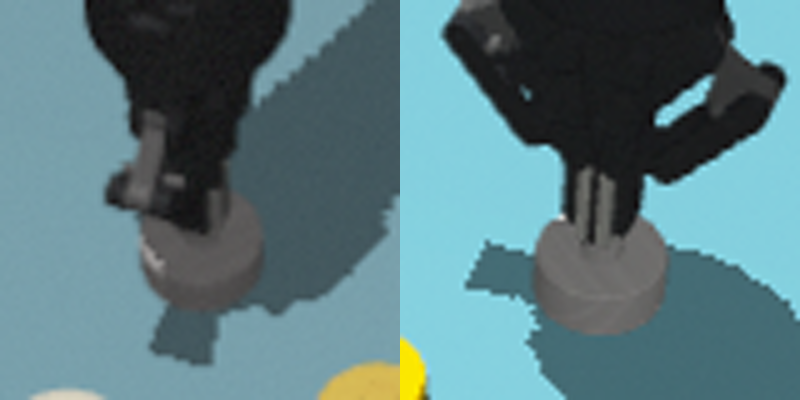

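I touched the stud at 2.5–3.6 N for over 0.2 s and the puck did not move. The actual tip is about 37.5 mm above the reported TCP, so contact with the lid cap should come at a TCP z of about 0.031. I'll lift and move over the lid switch.

Request:
step_arm:
  motion:
    - {"claw": 0, "translation": [0, 0, -0.03], "angular": [0, 0, 0]}
    - {"claw": 0, "translation": [0, 0, -0.07], "angular": [0, 0, 0]}
    - {"claw": 0, "translation": [0.02, 0.004, -0.095], "angular": [0, 0, 0]}
    - {"claw": 0, "translation": [0.06, 0.012, -0.1], "angular": [0, 0, 0]}
    - {"claw": 0, "translation": [0.1, 0.02, -0.1], "angular": [0, 0, 0]}
    - {"claw": 0, "translation": [0.14, 0.028, -0.1], "angular": [0, 0, 0]}
    - {"claw": 0, "translation": [0.18, 0.036, -0.1], "angular": [0, 0, 0]}
    - {"claw": 0, "translation": [0.21, 0.042, -0.095], "angular": [0, 0, 0]}
    - {"claw": 0, "translation": [0.224, 0.046, -0.085], "angular": [0, 0, 0]}
    - {"claw": 0, "translation": [0.224, 0.046, -0.08], "angular": [0, 0, 0]}

```text
clock: 6.9
position: [0.5235, 0.0344, 0.075]
tcp_rot: [-0.001, 0.705, 0.709, -0.0]
contact_force: [-1.0, -0.4, -1.1]
opening: 0.0
```

Request:
step_arm:
  motion:
    - {"claw": 0, "translation": [0, 0, 0.01], "angular": [0, 0, 0]}
    - {"claw": 0, "translation": [0, 0, 0.018], "angular": [0, 0, 0]}
    - {"claw": 0, "translation": [0, 0, 0.018], "angular": [0, 0, 0]}

```text
clock: 7.2
position: [0.5221, 0.0293, 0.0564]
tcp_rot: [-0.001, 0.708, 0.706, -0.002]
contact_force: [-0.2, -1.2, 1.0]
opening: -0.001
```

Run:
```python
from h import *
s=env.sense();print(s["clock"],s["position"],s["tcp_rot"],s["contact_force"])
c=env.calibration("wrist");I={n:env.grab_frame(n)[:,:,::-1] for n in("wrist","scene","side")}
cv2.imwrite("pics/w9.png",I["wrist"])
def z(I,u,v,r=50): return cv2.resize(I[v-r:v+r,u-r:u+r],(400,400),interpolation=cv2.INTER_CUBIC)
cv2.imwrite("pics/z9.png",np.hstack([z(I["scene"],398,260),z(I["side"],304,295)]))
print(proj(c,[.524,.0325,.069]),proj(c,s["position"]+[0,0,.0375]))
for n in("scene","side"):print(proj(env.calibration(n),s["position"]+[0,0,.0375]))
```

```text
7.2 [0.52205434 0.0292747  0.05636719] [-0.00088883  0.70839242  0.70581558 -0.0019366 ] [-0.21009735 -1.20501046  1.03491113]
(np.float64(324.61496055008473), np.float64(284.1196866807131)) (np.float64(320.02643231415345), np.float64(314.8337971262809))
(np.float64(398.862144033937), np.float64(255.05204990640965))
(np.float64(304.6174493818133), np.float64(290.9850304196239))
```

View pics/w9.png

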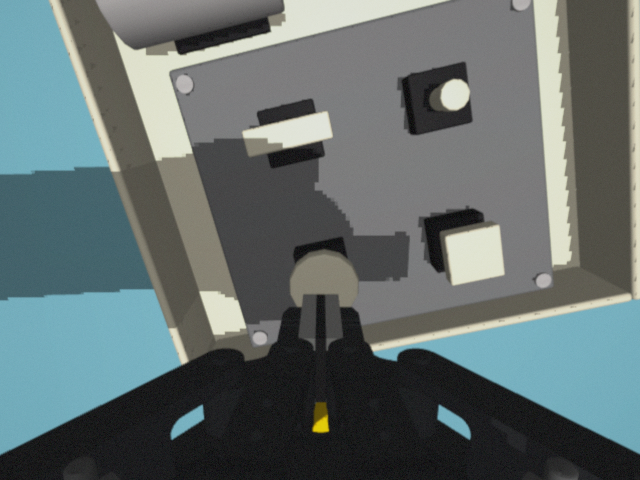

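View pics/z9.png

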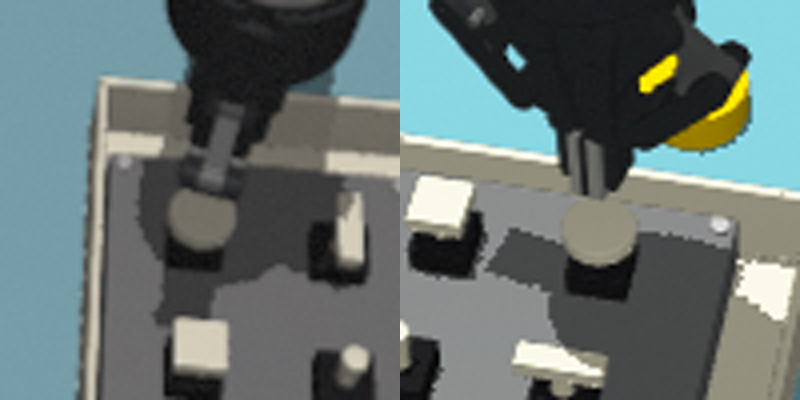

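The wide round cap appears in the wrist view at (324,285), matching the prediction of (324.6,284). The tip is above it and the neighbouring switches are clear. I'll step down to just above contact.

Request:
step_arm:
  motion:
    - {"claw": 0, "translation": [0, 0, 0.006], "angular": [0, 0, 0]}
    - {"claw": 0, "translation": [0, 0, 0.012], "angular": [0, 0, 0]}
    - {"claw": 0, "translation": [0, 0, 0.018], "angular": [0, 0, 0]}
    - {"claw": 0, "translation": [0, 0, 0.02], "angular": [0, 0, 0]}
    - {"claw": 0, "translation": [0, 0, 0.02], "angular": [0, 0, 0]}

```text
clock: 7.85
position: [0.5234, 0.032, 0.0376]
tcp_rot: [-0.0, 0.707, 0.707, -0.001]
contact_force: [0.2, -0.3, 1.4]
opening: 0.002
```

Request:
step_arm:
  motion:
    - {"claw": 0, "translation": [0, 0, 0.002], "angular": [0, 0, 0]}
    - {"claw": 0, "translation": [0, 0, 0.004], "angular": [0, 0, 0]}
    - {"claw": 0, "translation": [0, 0, 0.006], "angular": [0, 0, 0]}
    - {"claw": 0, "translation": [0, 0, 0.008], "angular": [0, 0, 0]}
    - {"claw": 0, "translation": [0, 0, 0.01], "angular": [0, 0, 0]}
    - {"claw": 0, "translation": [0, 0, 0.01], "angular": [0, 0, 0]}

```text
clock: 8.45
position: [0.5242, 0.032, 0.0283]
tcp_rot: [0.0, 0.707, 0.707, 0.0]
contact_force: [-0.6, 0.4, 2.4]
opening: -0.002
```

Request:
step_arm:
  motion:
    - {"claw": 0, "translation": [0, 0, 0.001], "angular": [0, 0, 0]}
    - {"claw": 0, "translation": [0, 0, 0.001], "angular": [0, 0, 0]}

```text
clock: 8.65
position: [0.5242, 0.0321, 0.0274]
tcp_rot: [0.0, 0.707, 0.707, 0.0]
contact_force: [0.4, -0.3, 3.9]
opening: 0.005
```

In contact and the cap is partly pressed. I'll continue at 1 mm per row to find the hard stop.

Request:
step_arm:
  motion:
    - {"claw": 0, "translation": [0, 0, 0.001], "angular": [0, 0, 0]}
    - {"claw": 0, "translation": [0, 0, 0.002], "angular": [0, 0, 0]}
    - {"claw": 0, "translation": [0, 0, 0.002], "angular": [0, 0, 0]}

```text
clock: 8.95
position: [0.5242, 0.0321, 0.0254]
tcp_rot: [0.0, 0.707, 0.707, 0.0]
contact_force: [-0.6, 0.1, 3.4]
opening: 0.001
```

Request:
step_arm:
  motion:
    - {"claw": 0, "translation": [0, 0, 0.001], "angular": [0, 0, 0]}
    - {"claw": 0, "translation": [0, 0, 0.002], "angular": [0, 0, 0]}
    - {"claw": 0, "translation": [0, 0, 0.002], "angular": [0, 0, 0]}

```text
clock: 9.25
position: [0.5243, 0.0321, 0.0249]
tcp_rot: [-0.0, 0.707, 0.707, -0.0]
contact_force: [-4.0, -0.6, 14.0]
opening: -0.0
```

It hit the hard stop (force jumped to 14 N, travel ceased). I'll ease off slightly and hold for about 1 s.

Request:
step_arm:
  motion:
    - {"claw": 0, "translation": [0, 0, -0.0005], "angular": [0, 0, 0]}
    - {"claw": 0, "translation": [0, 0, -0.0005], "angular": [0, 0, 0]}
    - {"claw": 0, "translation": [0, 0, -0.0005], "angular": [0, 0, 0]}
    - {"claw": 0, "translation": [0, 0, -0.0005], "angular": [0, 0, 0]}
    - {"claw": 0, "translation": [0, 0, -0.0005], "angular": [0, 0, 0]}
    - {"claw": 0, "translation": [0, 0, -0.0005], "angular": [0, 0, 0]}
    - {"claw": 0, "translation": [0, 0, -0.0005], "angular": [0, 0, 0]}
    - {"claw": 0, "translation": [0, 0, -0.0005], "angular": [0, 0, 0]}
    - {"claw": 0, "translation": [0, 0, -0.0005], "angular": [0, 0, 0]}

```text
clock: 10.15
position: [0.5243, 0.0321, 0.025]
tcp_rot: [-0.0, 0.707, 0.707, 0.0]
contact_force: [-3.1, -0.2, 10.2]
opening: 0.0
```

Run:
```python
from h import *
s=env.sense();print(s["clock"],s["position"],s["contact_force"])
I={n:env.grab_frame(n)[:,:,::-1] for n in("scene","side")}
print(env.sense()["contact_force"])
def z(I,u,v,r=50): return cv2.resize(I[v-r:v+r,u-r:u+r],(400,400),interpolation=cv2.INTER_CUBIC)
cv2.imwrite("pics/z10.png",np.hstack([z(I["scene"],398,260),z(I["side"],304,295)]))
```

```text
10.15 [0.52430268 0.03208762 0.02497229] [-3.08411543 -0.21524535 10.1991179 ]
[-3.72210005 -0.72867286 10.17542891]
```

View pics/z10.png

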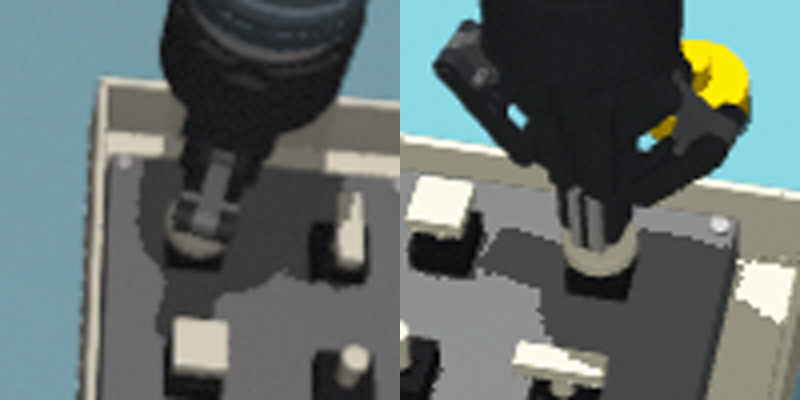

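The cap is held down by the closed fingertips at a steady 10 N or so, for over 1 s, and the other three switches are untouched. Releasing and withdrawing straight up.

Request:
step_arm:
  motion:
    - {"claw": 0, "translation": [0, 0, -0.004], "angular": [0, 0, 0]}
    - {"claw": 0, "translation": [0, 0, -0.01], "angular": [0, 0, 0]}
    - {"claw": 0, "translation": [0, 0, -0.025], "angular": [0, 0, 0]}
    - {"claw": 0, "translation": [0, 0, -0.05], "angular": [0, 0, 0]}
    - {"claw": 0, "translation": [0, 0, -0.08], "angular": [0, 0, 0]}
    - {"claw": 0, "translation": [0, 0, -0.12], "angular": [0, 0, 0]}
    - {"claw": 0, "translation": [-0.04, 0, -0.16], "angular": [0, 0, 0]}
    - {"claw": 0, "translation": [-0.08, 0, -0.18], "angular": [0, 0, 0]}
    - {"claw": 0, "translation": [-0.1, 0, -0.18], "angular": [0, 0, 0]}
    - {"claw": 0, "translation": [-0.1, 0, -0.18], "angular": [0, 0, 0]}

```text
clock: 11.25
position: [0.5239, -0.0734, 0.2047]
tcp_rot: [0.001, 0.71, 0.704, -0.0]
contact_force: [-0.6, -0.8, 0.3]
opening: 0.001
```

Run:
```python
from h import *
s=env.sense();print(s["clock"],s["position"],s["contact_force"])
I={n:env.grab_frame(n)[:,:,::-1] for n in("scene","side")}
cv2.imwrite("pics/f_scene.png",I["scene"]);cv2.imwrite("pics/f_side.png",I["side"])
def z(I,u,v,r=50): return cv2.resize(I[v-r:v+r,u-r:u+r],(400,400),interpolation=cv2.INTER_CUBIC)
O=cv2.imread("pics/side0.png")
cv2.imwrite("pics/z11.png",np.hstack([z(O,304,295),z(I["side"],304,295)]))
```

```text
11.25 [ 0.52389839 -0.07336815  0.20470427] [-0.59748776 -0.82551668  0.26216719]
```

View pics/f_side.png

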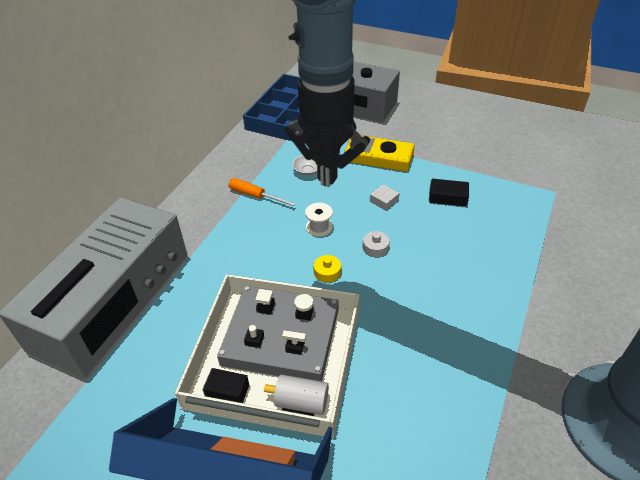

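View pics/z11.png

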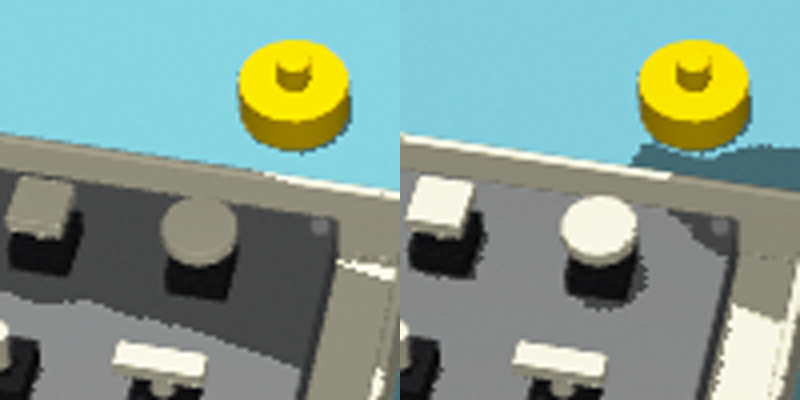

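The lid cap is back up at the same pixels as before. The puck is still at (376,243), the other items are where they were, and the arm is clear.

```bash
python3 -c "
from cell import env
print(env.finish_job())"
```

```text
the job is handed in; nothing more can be done
None
```

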